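# Gauge the bore of a tall plant pot

## Task

Take the bore gauge from its wooden rack by its knob, lower its closed head into the tall straight-sided pot until the crossbar rests on the rim, and push the knob fully down so that the plungers come out to the wall and lock. Draw the gauge straight up out of the pot with its reading kept and the knob still down, and hang it back in its rack by the crossbar, leaving the pot standing where it is.

Things in the scene. Friction and masses are not known exactly. Their poses are not given: they have to be found in the camera images.
- gauge: Loose steel bore gauge, 0.3 kg, upright. Origin: centre of the underside of its crossbar (100 mm along x, 22 along y, 8 thick). On a stem below: the head, a barrel along y, 38 mm long, 18 thick, its axis 35 mm below the origin, a brass plunger at each end. Above the bar a 20 mm thick sleeve up to 22 mm above the origin, then the knob. At first it hangs in the rack, its x along the rack's x.
- gauge_grip (a point): Centre of the gauge's black knob, where to grip it: a block 36 mm along the gauge's x, 24 mm along its y (fingers close on these faces, along the gauge's y), 30 mm tall; 53 mm above the gauge's origin with the knob up, 37 mm with it fully down.
- gauge_knob (a joint): Travel of the knob down into the gauge: 0 up (start), 0.016 m fully down. Push it while it stays gripped, once the crossbar bears on the rim; it takes about 14 N. It sends both plungers out; each stops at the wall while the knob goes on. Left short of the end, a later push in free air sends them farther. It stays down by 7 N of friction, so the gauge can be lifted by it.
- tip_l (a point): Outer end of the plunger at the gauge's +y, 35 mm below its origin, 22 mm from its axis when closed, at most 40 mm. It comes out lightly (1.2 N, through a slipping clutch) and stays where it stopped, held by the same 1.2 N. From tip_l to tip_r (the reading): 44 mm closed, about 66 mm when set in the tall pot, 80 mm if let out in free air.
- tip_r (a point): Outer end of the plunger at the gauge's -y, the mirror image of tip_l.
- pot_rim (a point): Centre of the mouth, at rim height, of the tall straight-sided terracotta pot: 100 mm tall, 82 mm outside and 66 mm inside diameter, straight bore, floor 8 mm thick, 0.6 to 1.1 kg, loose on the table. Near it are a low straight pot (58 mm tall) and a round-bellied one (85 mm) of the same clay, not to be gauged; the three swap places at random.
- rack: Fixed wooden rack of the gauge. Origin: centre of its underside, on the table. Two upright boards, 10 mm thick, 50 mm wide along y, tops 75 mm above the table, inner faces at x = -32 and +32 mm, open along y. The gauge hangs between them, its crossbar lying across both tops (its origin then 75 mm above the rack's).
Not all that is in view belongs to the job. What is shaped like the gauge but red is not meant. What is shaped like the rack but pink is not meant.

How it is judged:
By the outcome, as a careful person would: the job done as asked, in the order asked, and still so for the second after the job is handed in, with the robot touching nothing.
It also fails if it takes over 48 s, if anything falls off the work surface, if the arm or the gripper's body presses on something with over 40 N, if the wrist force passes 120 N, or if a joint passes its speed limit or range.

## Robot

A 7-joint arm with a two-finger parallel gripper is mounted at the origin on the work surface. World frame = base frame: x ahead of the robot, y to its left, z up, the work surface at z = 0. Lengths are in m, angles in rad, forces in N, time in s.
With the tool pointing down it reaches from about 0.425 to 0.875 m from the base axis. Payload 4.7 kg.
Tool frame: the origin (TCP) lies at the very end of the fingers, on their centre line; the grasp point (between the pads) lies 19 mm behind it; z points along the fingers, y is the line along which they close (so a half turn about z gives the same grasp; the last joint's range is limited). The gripper opens to 87 mm and grips with 3 to 60 N. Pads are 19 mm wide; open, the fingers measure 117 mm over their backs; the gripper's body (75 mm by 190 mm) begins 51 mm behind the grasp point.
Start: joints at [-1.116, 0.321, -0.07, 1.45, 0.023, 1.371, -0.057], TCP at [0.277, 0.588, 0.223] pointing down, gripper open.
Joint ranges: [-2.86, 2.86], [-0.3, 2.09], [-1.38, 1.24], [0.06, 2.45], [-1.56, 4.7], [0.09, 2.05], [-2.69, 2.69]. Speed limits (rad/s): [2.57, 2.57, 3.14, 3.14, 3.14, 3.14, 3.14].

## Interface

Orientations are given as a rotation vector (axis times angle).
In Python, from bench import ctrl gives the robot as it stands.
- The arm moves only by the shell command python3 -m jog 'ROWS' [FORCE]. ROWS is JSON, a list that holds one entry, the list of rows, each a list of 7 numbers: the shift along the tool's x, y, z in mm, then the turn, a rotation vector about the tool's x, y, z in degrees, then the finger opening in mm, from 0 to 87. A call has 1 to 10 rows; each row is the pose to reach, as a shift and turn from the pose commanded when the call began, along the tool's axes at that moment; what a row does not reach only later rows make up. A row lasts 1/10 s, in which the tool goes at most 50 mm and 8.59 degrees, less where a joint would pass 70% of its speed; a pose out of reach is approached as far as the arm can. A call with a gripper value outside its range is refused whole. The fingers move at their own pace and stop on an object; FORCE is the grip in N (left out, the last holds). Time passes only in rows, so rows that repeat a pose let the fingers close. It gives the time, the measured TCP pose, the force, the opening and the grip force at its end, in the units of the state.
- ctrl.get_state(): the state, without advancing time (a new reading comes with each control period).
- ctrl.get_image(name): name is "side" or "top" or "wrist"; returns a dict with "image" (400x640x3 uint8, red, green, blue), "depth" (400x640 float32, m along the optical axis (not along the pixel's ray), 0 where there is no reading), "fov_y" (degrees; the focal length in pixels is half the picture's height over the tangent of half this angle, whatever the lens; pixels are square), "cx", "cy" (the principal point, pixels), "rvec" (rotation vector, rad) and "tvec" (3), from world to camera coordinates, as OpenCV has them. Camera axes: x right, y down, z forward; pixel columns grow to the right and rows downward; lengths in m; the calibration is good to about 2 mm. A picture is of the moment at which its call begins.
- ctrl.close_job(): hands the job in; it is judged then, once.
The state is a dict: "time": time; "joint_positions": joint angles; "qd": joint speeds; "joint_torque": joint torques, N m; "position": TCP position; "tool_rot": TCP orientation; "ft_force": force on the tool from outside, world axes, zero at the start; "torque": the same for the moment, N m; "grip_width": opening from 0.0 (shut) to 1.0 (fully open); "grip_force": force on a finger pad.
Only numpy, scipy, OpenCV 4.12 (cv2) and the standard library are available. Lean on these libraries where they do the work, as an engineer would, in place of code of your own. Each camera call takes 0.05 s, during which the arm holds its last target. There are 200 camera calls.

## Working session

There is one attempt and no reset: what is moved stays moved. The work goes in short steps, Python scripts to look and compute and a shell command to move; the robot and the scene stay as the last step left them, time stands still between calls to the robot, and variables do not carry over. Pictures are saved under pics/ and viewed, at most 10 in all, crops included, and the job is handed in when it is done.

```bash
ls; mkdir -p pics
cat > h.py <<'E'
import numpy as np, cv2
from bench import ctrl
from scipy.spatial.transform import Rotation as R
def cam(n):
    d=ctrl.get_image(n); d['f']=200/np.tan(np.radians(d['fov_y'])/2)
    d['Rm']=cv2.Rodrigues(np.array(d['rvec'],float))[0]; d['t']=np.array(d['tvec'],float).ravel(); return d
def ray(d,u,v):
    r=d['Rm'].T@np.array([(u-d['cx'])/d['f'],(v-d['cy'])/d['f'],1.]); return -d['Rm'].T@d['t'],r
def onz(d,u,v,z):
    c,r=ray(d,u,v); return c+r*(z-c[2])/r[2]
def cloud(d):
    v,u=np.mgrid[0:400,0:640]; z=d['depth']
    p=np.stack([(u-d['cx'])/d['f']*z,(v-d['cy'])/d['f']*z,z],-1)
    return (p-d['t'])@d['Rm']
def save(d,n,crop=None,s=1):
    im=d['image'][:,:,::-1]
    if crop: a,b,c,e=crop; im=im[c:e,a:b]
    cv2.imwrite('pics/'+n,cv2.resize(im,None,fx=s,fy=s,interpolation=cv2.INTER_CUBIC))
def tool(p):  # world delta -> tool axes, mm
    s=ctrl.get_state(); return R.from_rotvec(s['tool_rot']).inv().apply(np.array(p))*1000
E
python3 - <<'E'
from h import *
for n in('top','side'):
    d=cam(n); save(d,n+'1.png'); print(n,d['fov_y'],d['cx'],d['cy'],-d['Rm'].T@d['t'],d['Rm'][2],(d['depth']>0).mean())
s=ctrl.get_state(); print(s['position'],s['tool_rot'],s['grip_width'],s['time'])
print(R.from_rotvec(s['tool_rot']).as_matrix().round(3))
E
```

```text
pics
top 50.629329884221676 320.7786573982852 203.35803993424858 [ 0.32882011 -0.12105407  1.26542066] [ 1.00773629e-01 -5.83217433e-05 -9.94909379e-01] 0.9961484375
side 47.26186692348324 318.7051894041135 200.06675074245248 [ 0.62300661 -1.11217244  0.78458918] [-0.14946018  0.81939245 -0.55340552] 0.9959296875
[0.27716543 0.587402   0.22158557] [-6.86632533e-01 -3.06538055e+00  2.63001308e-03] 1.0006716240667368 0.1
[[-0.904  0.427 -0.001]
 [ 0.427  0.904 -0.002]
 [-0.    -0.002 -1.   ]]
```

View pics/top1.png

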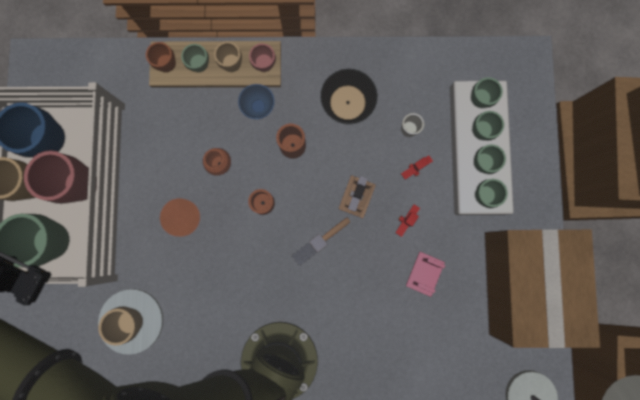

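View pics/side1.png

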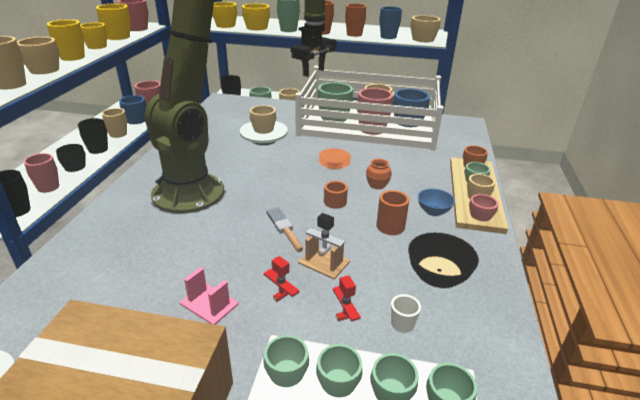

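Candidates for the gauge: the steel one with the black knob at top (360,188) / side (325,228), or the red ones at top (417,167) and (409,220). For the rack: the wooden one at top (357,196), or the pink one at (427,273). For the pot: the tall one at top (291,138) / side (393,212), the low one at (262,202), or the bellied one at (217,160). I choose the steel gauge, the wooden rack and the tall pot.

Run:
```python
from h import *
for n,bk,bp in(('top',(325,395,165,230),(265,320,110,165)),('side',(295,355,205,285),(370,415,185,240))):
    d=cam(n); P=cloud(d); hsv=cv2.cvtColor(d['image'],cv2.COLOR_RGB2HSV)
    def box(b): m=np.zeros((400,640),bool); m[b[2]:b[3],b[0]:b[1]]=1; return m
    K=box(bk)&(d['image'].max(2)<60)&(P[...,2]>.1)
    k=P[K]; print(n,'knob',K.sum(),k.min(0),k.max(0),np.median(k,0))
    top=k[k[:,2]>np.percentile(k[:,2],90)-.004]; print(' top',top.mean(0), cv2.minAreaRect((top[:,:2]*1000).astype(np.float32)))
    W=box(bk)&(hsv[...,0]<22)&(hsv[...,1]>80)&(P[...,2]>.002)
    w=P[W]; 
    for lo,hi in((.003,.03),(.06,.09)):
        q=w[(w[:,2]>lo)&(w[:,2]<hi)]
        if len(q)>5: print(' wood',lo,len(q),q[:,2].mean(),cv2.minAreaRect((q[:,:2]*1000).astype(np.float32)))
    T=box(bp)&(hsv[...,0]<15)&(hsv[...,1]>100)&(P[...,2]>.093)&(P[...,2]<.11); q=P[T]
    # rim circle LSQ
    A=np.c_[2*q[:,:2],np.ones(len(q))]; s=np.linalg.lstsq(A,(q[:,:2]**2).sum(1),rcond=None)[0]
    print(' rim',len(q),s[:2],np.sqrt(s[2]+s[0]**2+s[1]**2),q[:,2].mean(), cv2.minEnclosingCircle((q[:,:2]*1000).astype(np.float32)))
    if n=='side': save(d,'side2.png',(280,440,150,290),4)
```

```text
top knob 87 [ 0.4590269  -0.23726546  0.13722405] [ 0.49189755 -0.21014533  0.14558683] [ 0.47548941 -0.22369604  0.14219884]
 top [ 0.47468923 -0.22339969  0.14274898] ((475.2598571777344, -223.43038940429688), (18.616281509399414, 31.897695541381836), 65.9676284790039)
 wood 0.003 180 0.01111534960233071 ((444.85601806640625, -216.10626220703125), (68.58842468261719, 163.6373291015625), 68.62107849121094)
 rim 175 [ 0.6335287  -0.03586699] 0.035901156571265525 0.0987273824775876 ((633.5338134765625, -35.87425231933594), 39.573551177978516)
side knob 170 [ 0.46213276 -1.11217244  0.11622416] [ 0.62300661 -0.21879157  0.78458918] [ 0.4807573  -0.2378555   0.13487757]
 top [ 0.48439742 -0.25782174  0.15921738] ((557.9961547851562, -663.453125), (33.705467224121094, 906.18212890625), 10.373777389526367)
 wood 0.003 805 0.00978272449045164 ((454.2694396972656, -135.494140625), (142.22128295898438, 319.7899475097656), 11.397540092468262)
 wood 0.06 99 0.06944499689709059 ((477.2450256347656, -239.9283447265625), (44.15141296386719, 84.6677474975586), 72.50589752197266)
 rim 198 [ 0.63714884 -0.04118965] 0.03699725274007154 0.09744279542936657 ((636.41552734375, -39.82011032104492), 43.80129623413086)
```

View pics/side2.png

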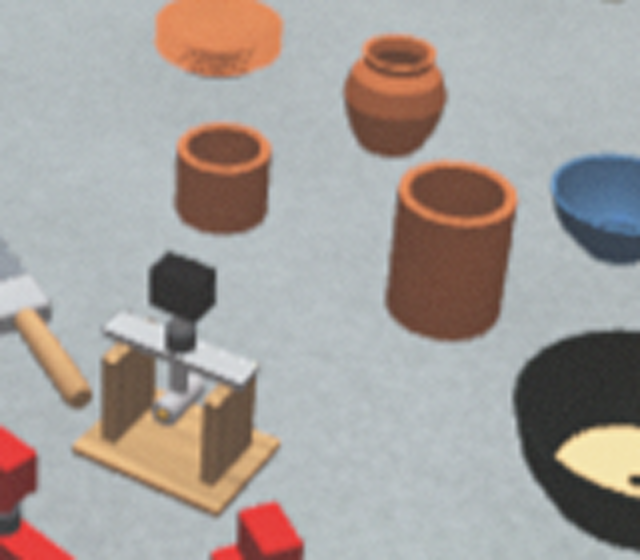

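The crop confirms the choice: black knob at crop (182,285), steel crossbar on the wooden rack, and the tall pot with its rim centred at crop (458,193). The tool yaw (64.7°) already matches the gauge's y (about 66°), so I set out.

```bash
python3 -m jog '[[[-20,-12,-20,0,0,0,87],[-58,-37,-40,0,0,0,87],[-96,-61,-40,0,0,0,87],[-135,-86,-40,0,0,0,87],[-173,-111,-40,0,0,0,87],[-212,-135,-40,0,0,0,87],[-250,-160,-40,0,0,0,87],[-289,-185,-40,0,0,0,87],[-327,-210,-40,0,0,0,87],[-385,-246,-40,0,0,0,87]]]' 20; python3 -c "
from h import *
s=ctrl.get_state();print(tool(np.array([.475,-.224,.225])-s['position']))"
```

```text
time: 1.2
position: [0.5109, 0.2153, 0.2626]
tool_rot: [-0.685, -3.066, -0.001]
ft_force: [1.3, 0.8, 0.4]
grip_width: 1.002
grip_force: 0.0
[-154.44975791 -412.87964176   37.31114201]
```

```bash
python3 -m jog '[[[-14,-38,0,0,0,0,87],[-30,-83,0,0,0,0,87],[-46,-128,0,0,0,0,87],[-62,-173,0,0,0,0,87],[-78,-218,0,0,0,0,87],[-94,-263,10,0,0,0,87],[-110,-308,20,0,0,0,87],[-126,-350,30,0,0,0,87],[-140,-385,37,0,0,0,87],[-150,-402,37,0,0,0,87]]]'; python3 -m jog '[[[0,0,0,0,0,0,87],[0,0,0,0,0,0,87],[0,0,0,0,0,0,87]]]'
python3 - <<'E'
from h import *
d=cam('wrist'); save(d,'w1.png'); P=cloud(d)
K=(d['image'].max(2)<70)&(P[...,2]>.12)&(P[...,2]<.16)&(np.hypot(P[...,0]-.475,P[...,1]+.224)<.04)
q=P[K]; q=q[q[:,2]>.139]; print(len(q),q[:,2].mean(),cv2.minAreaRect((q[:,:2]*1000).astype(np.float32)))
s=ctrl.get_state(); print(s['position'],R.from_rotvec(s['tool_rot']).as_matrix()[:,1])
E
```

```text
time: 2.2
position: [0.4727, -0.2151, 0.2248]
tool_rot: [-0.695, -3.063, 0.001]
ft_force: [-1.0, 0.9, 0.7]
grip_width: 0.999
grip_force: 0.0
time: 2.5
position: [0.4752, -0.2093, 0.2255]
tool_rot: [-0.683, -3.066, -0.001]
ft_force: [0.8, -0.0, -0.3]
grip_width: 1.001
grip_force: 0.0
1167 0.14338813785078844 ((475.9446716308594, -226.82720947265625), (23.816144943237305, 34.407752990722656), 69.16453552246094)
[ 0.47524988 -0.20928641  0.22554652] [4.24069424e-01 9.05629383e-01 7.37583765e-04]
```

View pics/w1.png

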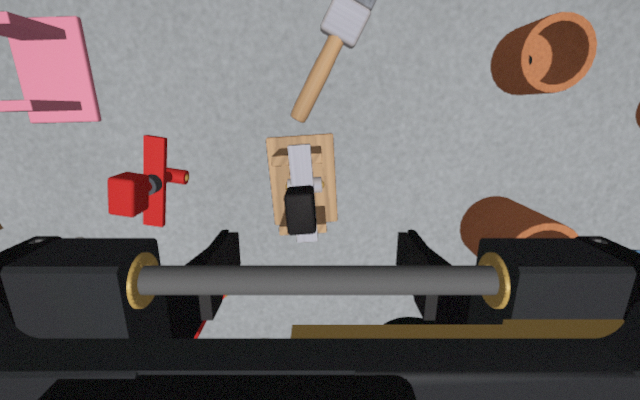

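The knob is at wrist pixel (300,210), between the fingers' line and the rack, a little along tool −y. I now get the rack's yaw and centre from its base plate in the same view.

Run:
```python
from h import *
d=cam('wrist'); P=cloud(d); hsv=cv2.cvtColor(d['image'],cv2.COLOR_RGB2HSV)
near=np.hypot(P[...,0]-.476,P[...,1]+.227)<.09
W=near&(hsv[...,0]<25)&(hsv[...,1]>70)&(P[...,2]>.003)&(P[...,2]<.03); W[230:]=0; W[:125]=0
q=P[W]; print(len(q),np.median(q[:,2]),cv2.minAreaRect((q[:,:2]*1000).astype(np.float32)))
for lo,hi in((.076,.092),):
    B=near&(hsv[...,1]<50)&(P[...,2]>lo)&(P[...,2]<hi)&(d['image'].max(2)>90); B[250:]=0
    q=P[B]; print('bar',len(q),np.median(q[:,2]),cv2.minAreaRect((q[:,:2]*1000).astype(np.float32)))
print(tool(np.array([.476,-.2265,.109])-ctrl.get_state()['position']))
```

```text
2784 0.00873123766381207 ((476.76263427734375, -231.36495971679688), (78.69039916992188, 108.26185607910156), 68.67212677001953)
bar 1132 0.08367100931639593 ((476.8736572265625, -227.42233276367188), (22.0158748626709, 100.30193328857422), 69.19163513183594)
[ -7.88451718 -15.2196156  116.59881922]
```

```bash
python3 -m jog '[[[-8,-15,0,0,0,-4.2,87],[-8,-15,0,0,0,-4.2,87],[-8,-15,20,0,0,-4.2,87],[-8,-15,45,0,0,-4.2,87],[-8,-15,70,0,0,-4.2,87],[-8,-15,90,0,0,-4.2,87],[-8,-15,105,0,0,-4.2,87],[-8,-15,116,0,0,-4.2,87],[-8,-15,116,0,0,-4.2,87],[-8,-15,116,0,0,-4.2,87]]]'
python3 -c "
from h import *
s=ctrl.get_state();T=R.from_rotvec(s['tool_rot']).as_matrix();print(T[:,1],np.degrees(np.arctan2(T[1,1],T[0,1])),tool(np.array([.4767,-.2272,.109])-s['position']))"
```

```text
time: 3.6
position: [0.4761, -0.2281, 0.1101]
tool_rot: [0.574, 3.088, -0.0]
ft_force: [0.4, 0.8, 0.8]
grip_width: 0.999
grip_force: 0.0
[3.59402515e-01 9.33182634e-01 6.86454065e-05] 68.93649299145396 [-0.21707449  1.06032776  1.0675955 ]
```

```bash
python3 -m jog '[[[0,1,0,0,0,0,60],[0,1,1,0,0,0,40],[0,1,1,0,0,0,28],[0,1,1,0,0,0,15],[0,1,1,0,0,0,15],[0,1,1,0,0,0,15],[0,1,1,0,0,0,15],[0,1,1,0,0,0,15]]]' 40
```

```text
time: 4.4
position: [0.476, -0.2272, 0.1086]
tool_rot: [0.574, 3.089, 0.0]
ft_force: [-0.6, -0.1, 0.2]
grip_width: 0.352
grip_force: 0.0
```

```bash
python3 -m jog '[[[0,0,0,0,0,0,15],[0,0,0,0,0,0,15],[0,0,0,0,0,0,15],[0,0,0,0,0,0,15],[0,0,0,0,0,0,15]]]' 40
```

```text
time: 4.9
position: [0.4761, -0.2271, 0.1085]
tool_rot: [0.574, 3.089, 0.0]
ft_force: [0.7, 0.7, -0.3]
grip_width: 0.272
grip_force: 40.0
```

```bash
python3 -m jog '[[[0,0,-8,0,0,0,15],[0,0,-25,0,0,0,15],[0,0,-55,0,0,0,15],[0,0,-85,0,0,0,15],[0,0,-110,0,0,0,15],[-20,36,-110,0,0,0,15],[-40,72,-110,0,0,0,15],[-60,108,-110,0,0,0,15],[-75,136,-110,0,0,0,15],[-79,144,-110,0,0,0,15]]]'; python3 -m jog '[[[0,0,0,0,0,0,15],[0,0,0,0,0,0,15],[0,0,0,0,0,0,15]]]'
python3 - <<'E'
from h import *
d=cam('wrist'); save(d,'w2.png'); P=cloud(d); hsv=cv2.cvtColor(d['image'],cv2.COLOR_RGB2HSV)
T=(hsv[...,0]<15)&(hsv[...,1]>100)&(P[...,2]>.0955)&(P[...,2]<.106)&(np.hypot(P[...,0]-.634,P[...,1]+.037)<.055); q=P[T]
A=np.c_[2*q[:,:2],np.ones(len(q))]; s=np.linalg.lstsq(A,(q[:,:2]**2).sum(1),rcond=None)[0]
r=np.hypot(*(q[:,:2]-s[:2]).T)
print(len(q),s[:2],q[:,2].mean(),r.min(),r.max(),cv2.minEnclosingCircle((q[:,:2]*1000).astype(np.float32)))
print(tool(np.array([s[0],s[1],0])-ctrl.get_state()['position']))
E
```

```text
time: 5.9
position: [0.6038, -0.1164, 0.2177]
tool_rot: [-0.565, -3.09, -0.002]
ft_force: [-0.4, -0.0, -2.6]
grip_width: 0.278
grip_force: 40.0
time: 6.2
position: [0.6002, -0.1233, 0.2188]
tool_rot: [-0.579, -3.088, 0.001]
ft_force: [0.6, -1.2, -3.3]
grip_width: 0.271
grip_force: 40.0
2217 [ 0.63418025 -0.03868673] 0.10006937688633921 0.031413808422391935 0.04121963603573414 ((634.7928466796875, -38.581443786621094), 40.685726165771484)
[ -0.91961617  90.87416168 218.91928695]
```

View pics/w2.png

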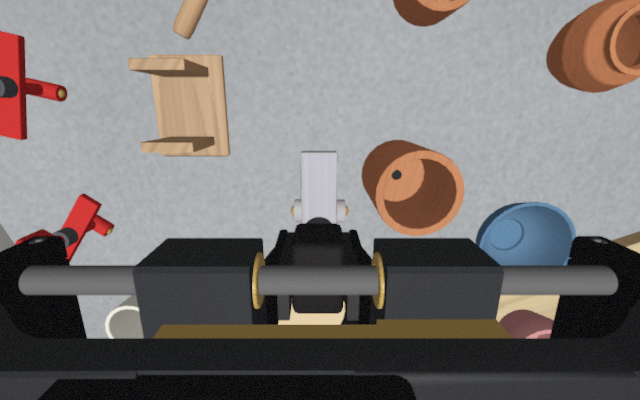

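The gauge hangs straight in the grip (bar at (318,185)), the tall pot's mouth is at (420,190), and the empty rack is at (190,105). I move over the pot and measure the rack's board tops from here.

```bash
python3 - <<'E'
from h import *
d=cam('wrist'); P=cloud(d); hsv=cv2.cvtColor(d['image'],cv2.COLOR_RGB2HSV)
near=np.hypot(P[...,0]-.477,P[...,1]+.227)<.09
W=near&(P[...,2]>.070)&(P[...,2]<.082)&(hsv[...,1]>60); W[170:]=0
n,l,st,c=cv2.connectedComponentsWithStats(W.astype(np.uint8))
for i in range(1,n):
    if st[i,4]>60:
        q=P[l==i]; print(st[i,4],q.mean(0),cv2.minAreaRect((q[:,:2]*1000).astype(np.float32)))
E
python3 -m jog '[[[0,20,0,0,0,0,15],[0,50,0,0,0,0,15],[0,78,0,0,0,0,15],[0,91,0,0,0,0,15],[0,91,0,0,0,0,15],[0,91,0,0,0,0,15],[0,91,0,0,0,0,15],[0,91,0,0,0,0,15]]]'
python3 -c "
from h import *
s=ctrl.get_state();print(tool(np.array([.6343,-.0386,.1])-s['position']),R.from_rotvec(s['tool_rot']).as_matrix()[2])"
```

```text
729 [ 0.44367413 -0.21704136  0.07554893] ((443.2473449707031, -217.82704162597656), (49.59242248535156, 10.274665832519531), 68.71575164794922)
565 [ 0.51230021 -0.24321409  0.07553719] ((512.0631713867188, -244.50196838378906), (49.30745315551758, 9.767584800720215), 69.03932189941406)
time: 7.1
position: [0.6337, -0.0384, 0.2188]
tool_rot: [0.578, 3.088, -0.001]
ft_force: [-0.1, 0.0, -3.8]
grip_width: 0.274
grip_force: 40.0
[-5.46859450e-01  5.85379800e-02  1.18810571e+02] [-3.70786056e-04 -4.70319978e-04 -9.99999821e-01]
```

```bash
python3 -m jog '[[[0,0,15,0,0,0,15],[0,0,35,0,0,0,15],[0,0,55,0,0,0,15],[0,0,70,0,0,0,15],[0,0,79,0,0,0,15],[0,0,82,0,0,0,15],[0,0,82,0,0,0,15],[0,0,82,0,0,0,15]]]'
python3 - <<'E'
from h import *
save(cam('side'),'s3.png',(330,450,120,250),4)
E
```

```text
time: 7.9
position: [0.6349, -0.0364, 0.1375]
tool_rot: [0.574, 3.087, 0.001]
ft_force: [0.2, 0.4, -3.1]
grip_width: 0.272
grip_force: 40.0
```

View pics/s3.png

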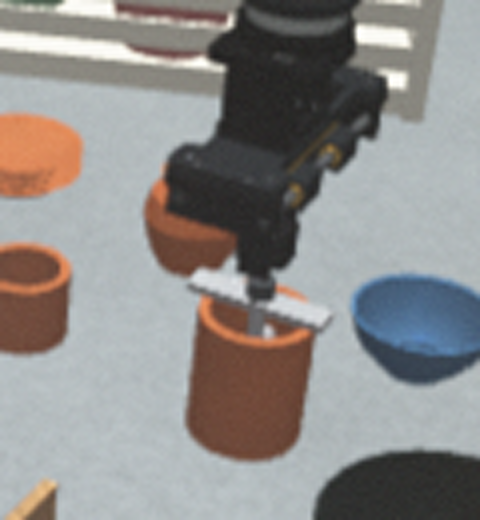

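The head is in the tall pot's mouth, and the bar is centred just above the rim (crop (260,298)). I check the lateral position before contact.

```bash
python3 -m jog '[[[0,0,0,0,0,0,15],[0,0,0,0,0,0,15],[0,0,0,0,0,0,15]]]'
python3 -c "
from h import *
s=ctrl.get_state();print(tool(np.array([.6343,-.0386,.1])-s['position']),R.from_rotvec(s['tool_rot']).as_matrix()[2])"
```

```text
time: 8.25
position: [0.6344, -0.0362, 0.1369]
tool_rot: [0.574, 3.088, 0.0]
ft_force: [0.5, 0.2, -3.0]
grip_width: 0.27
grip_force: 40.0
[-0.79975321 -2.29591979 36.88915262] [-4.93104314e-04  3.58812395e-04 -9.99999814e-01]
```

```bash
python3 -m jog '[[[0,-1.5,0,0,0,0,15],[0,-2.3,0,0,0,0,15],[0,-2.3,1,0,0,0,15],[0,-2.3,2,0,0,0,15],[0,-2.3,3,0,0,0,15],[0,-2.3,4,0,0,0,15],[0,-2.3,5,0,0,0,15],[0,-2.3,6,0,0,0,15],[0,-2.3,6,0,0,0,15],[0,-2.3,6,0,0,0,15]]]'
```

```text
time: 9.25
position: [0.6335, -0.0383, 0.1325]
tool_rot: [0.574, 3.088, 0.001]
ft_force: [-4.5, 0.5, 8.0]
grip_width: 0.273
grip_force: 40.0
```

```bash
python3 -m jog '[[[0,0,2,0,0,0,15],[0,0,4,0,0,0,15],[0,0,6,0,0,0,15],[0,0,8,0,0,0,15],[0,0,10,0,0,0,15],[0,0,11,0,0,0,15],[0,0,12,0,0,0,15],[0,0,12,0,0,0,15],[0,0,12,0,0,0,15]]]'
```

```text
time: 10.15
position: [0.6336, -0.0382, 0.1212]
tool_rot: [0.574, 3.088, 0.002]
ft_force: [-5.7, 1.8, 11.6]
grip_width: 0.27
grip_force: 40.0
```

```bash
python3 -m jog '[[[0,0,1,0,0,0,15],[0,0,2,0,0,0,15],[0,0,3,0,0,0,15],[0,0,4,0,0,0,15],[0,0,5,0,0,0,15],[0,0,5,0,0,0,15],[0,0,5,0,0,0,15]]]'
```

```text
time: 10.85
position: [0.6337, -0.0382, 0.1174]
tool_rot: [0.573, 3.088, 0.003]
ft_force: [-7.6, 2.0, 15.8]
grip_width: 0.274
grip_force: 40.0
```

```bash
python3 -m jog '[[[0,0,1,0,0,0,15],[0,0,2,0,0,0,15],[0,0,3,0,0,0,15],[0,0,4,0,0,0,15],[0,0,4,0,0,0,15],[0,0,4,0,0,0,15]]]'
```

```text
time: 11.45
position: [0.6345, -0.0382, 0.1172]
tool_rot: [0.573, 3.086, 0.005]
ft_force: [-14.0, 2.0, 34.2]
grip_width: 0.27
grip_force: 40.0
```

The knob is at its hard stop (z constant while the force rises to 34 N). I unload the axial force and check the sideways force before lifting.

```bash
python3 -m jog '[[[0,0,-2,0,0,0,15],[0,0,-4,0,0,0,15],[0,0,-6,0,0,0,15],[0,0,-6,0,0,0,15],[0,0,-6,0,0,0,15]]]'
python3 -c "
from h import *
s=ctrl.get_state();print(s['torque'],R.from_rotvec(s['tool_rot']).as_matrix())"
```

```text
time: 11.95
position: [0.6338, -0.038, 0.1173]
tool_rot: [0.573, 3.088, 0.002]
ft_force: [-4.8, 1.2, 9.0]
grip_width: 0.273
grip_force: 40.0
[ 0.23682333  1.02853338 -0.00607618] [[-9.33345898e-01  3.58976388e-01  1.17796506e-03]
 [ 3.58977516e-01  9.33345729e-01  9.44741641e-04]
 [-7.60308715e-04  1.30463371e-03 -9.99998860e-01]]
```

```bash
python3 -m jog '[[[0,0,-1,0,0,0,15],[0,0,-2,0,0,0,15],[0,0,-3,0,0,0,15],[0,0,-4,0,0,0,15],[0,0,-5,0,0,0,15],[0,0,-5,0,0,0,15],[0,0,-5,0,0,0,15]]]'
python3 -c "
from h import *
s=ctrl.get_state();print(tool(np.array([.6338,-.038,.1])-s['position']))"
```

```text
time: 12.65
position: [0.6332, -0.0382, 0.1203]
tool_rot: [-0.574, -3.088, -0.0]
ft_force: [-0.3, 1.2, -4.3]
grip_width: 0.271
grip_force: 40.0
[-0.46143168  0.42818347 20.33264896]
```

```bash
python3 -m jog '[[[0,0.3,-1,0,0,0,15],[0,0.4,-3,0,0,0,15],[0,0.5,-5,0,0,0,15],[0,0.6,-7,0,0,0,15],[0,0.7,-9,0,0,0,15],[0,0.7,-11,0,0,0,15],[0,0.8,-12,0,0,0,15],[0,0.8,-12,0,0,0,15]]]'
python3 -c "
from h import *
s=ctrl.get_state();print(tool(np.array([.6337,-.038,.1])-s['position']))"
```

```text
time: 13.45
position: [0.6337, -0.038, 0.1328]
tool_rot: [0.574, 3.088, -0.0]
ft_force: [-0.9, -0.7, -2.0]
grip_width: 0.272
grip_force: 40.0
[-3.36758399e-02 -1.13537905e-02  3.28114794e+01]
```

```bash
python3 -m jog '[[[0,0.1,-2,0,0,0,15],[0,0.1,-4,0,0,0,15],[0,0.2,-6,0,0,0,15],[0,0.3,-8,0,0,0,15],[0,0.3,-10,0,0,0,15],[0,0.4,-12,0,0,0,15],[0,0.4,-13,0,0,0,15],[0,0.4,-13,0,0,0,15]]]'
python3 -c "
from h import *
s=ctrl.get_state();print(tool(np.array([.6337,-.038,.1])-s['position']))"
```

```text
time: 14.25
position: [0.6339, -0.0373, 0.1458]
tool_rot: [0.574, 3.088, 0.0]
ft_force: [-0.9, -1.2, -2.6]
grip_width: 0.268
grip_force: 40.0
[-0.09455928 -0.7045233  45.84730602]
```

```bash
python3 -m jog '[[[0,-0.3,-1,0,0,0,15],[0,-0.5,-3,0,0,0,15],[0,-0.5,-5,0,0,0,15],[0,-0.5,-7,0,0,0,15],[0,-0.5,-9,0,0,0,15],[0,-0.5,-11,0,0,0,15],[0,-0.5,-14,0,0,0,15],[0,-0.5,-18,0,0,0,15],[0,-0.5,-18,0,0,0,15]]]'
python3 -c "
from h import *
s=ctrl.get_state();print(tool(np.array([.6337,-.038,.1])-s['position']))"
```

```text
time: 15.15
position: [0.6341, -0.0377, 0.1645]
tool_rot: [0.574, 3.087, 0.001]
ft_force: [-0.2, 0.4, -3.1]
grip_width: 0.27
grip_force: 40.0
[ 0.40673705 -0.4619882  64.48955019]
```

```bash
python3 -m jog '[[[0,0,-15,0,0,0,15],[0,0,-35,0,0,0,15],[0,0,-50,0,0,0,15],[10,-30,-50,0,0,0,15],[25,-75,-50,0,0,0,15],[41,-122,-50,0,0,0,15],[56,-168,-50,0,0,0,15],[70,-209,-50,0,0,0,15],[77,-230,-50,0,0,0,15],[79,-235,-50,0,0,0,15]]]'; python3 -m jog '[[[0,0,0,0,0,0,15],[0,0,0,0,0,0,15],[0,0,0,0,0,0,15],[0,0,0,0,0,0,15]]]'
python3 - <<'E'
from h import *
s=ctrl.get_state();print(tool(np.array([.4763,-.2288,.1])-s['position']))
d=cam('side'); save(d,'s4.png',(270,420,110,280),3.5)
E
```

```text
time: 16.15
position: [0.4733, -0.2323, 0.2149]
tool_rot: [0.583, 3.085, 0.0]
ft_force: [-0.5, 0.4, -3.3]
grip_width: 0.269
grip_force: 40.0
time: 16.55
position: [0.4763, -0.2274, 0.2134]
tool_rot: [-0.57, -3.089, 0.0]
ft_force: [-0.4, 0.2, -2.7]
grip_width: 0.271
grip_force: 40.0
[ -0.54397668  -1.26864628 113.38921802]
```

View pics/s4.png

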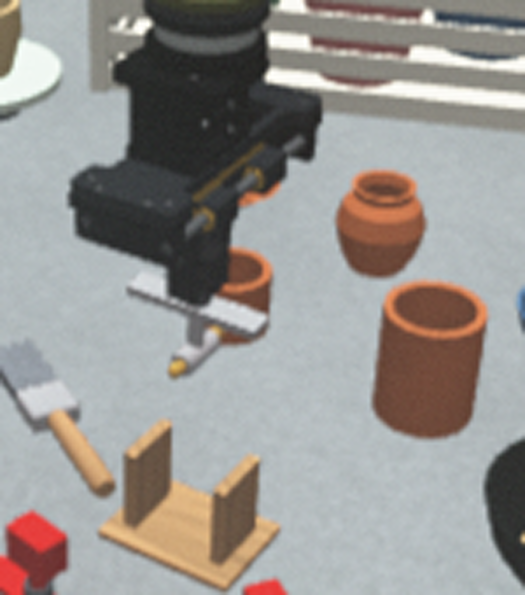

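The plungers are out (brass tip at crop (178,367)), the knob is down, the pot is standing, and the gauge is above the rack. I lower it.

```bash
python3 -m jog '[[[0,-1,10,0,0,0,15],[0,-1,30,0,0,0,15],[0,-1,50,0,0,0,15],[0,-1,70,0,0,0,15],[0,-1,90,0,0,0,15],[0,-1,105,0,0,0,15],[0,-1,113,0,0,0,15],[0,-1,116,0,0,0,15],[0,-1,116,0,0,0,15],[0,-1,116,0,0,0,15]]]'
python3 - <<'E'
from h import *
s=ctrl.get_state();print(tool(np.array([.4763,-.2285,.0922])-s['position']))
d=cam('side'); save(d,'s5.png',(280,380,170,290),5)
E
```

```text
time: 17.6
position: [0.4758, -0.2299, 0.0983]
tool_rot: [0.574, 3.087, -0.0]
ft_force: [0.3, 0.0, -2.1]
grip_width: 0.265
grip_force: 40.0
[0.02062063 1.46516516 6.14554444]
```

View pics/s5.png

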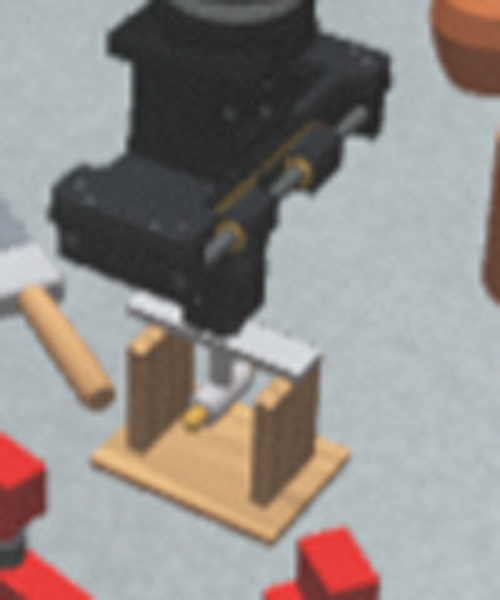

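The bar sits just above both boards with the head between them. I lower to contact.

```bash
python3 -m jog '[[[0,0.5,1,0,0,0,15],[0,0.5,2,0,0,0,15],[0,0.5,3,0,0,0,15],[0,0.5,4,0,0,0,15],[0,0.5,5,0,0,0,15],[0,0.5,6,0,0,0,15],[0,0.5,7,0,0,0,15],[0,0.5,7,0,0,0,15],[0,0.5,7,0,0,0,15]]]'
```

```text
time: 18.55
position: [0.4753, -0.2291, 0.0922]
tool_rot: [-0.574, -3.089, -0.002]
ft_force: [-5.5, 2.3, 10.6]
grip_width: 0.273
grip_force: 40.0
```

```bash
python3 -m jog '[[[0,0,-1,0,0,0,15],[0,0,-2,0,0,0,15],[0,0,-2,0,0,0,15]]]'; python3 -m jog '[[[0,0,0,0,0,0,30],[0,0,0,0,0,0,45],[0,0,0,0,0,0,60],[0,0,0,0,0,0,60],[0,0,0,0,0,0,60],[0,0,0,0,0,0,60],[0,0,0,0,0,0,60]]]'
```

```text
time: 18.85
position: [0.4754, -0.2292, 0.0924]
tool_rot: [0.574, 3.088, -0.0]
ft_force: [-0.2, 0.1, -1.7]
grip_width: 0.27
grip_force: 40.0
time: 19.55
position: [0.4753, -0.2291, 0.0926]
tool_rot: [0.574, 3.089, 0.0]
ft_force: [-0.2, 0.1, -0.1]
grip_width: 0.682
grip_force: 0.0
```

```bash
python3 -m jog '[[[0,0,-5,0,0,0,60],[0,0,-20,0,0,0,60],[0,0,-45,0,0,0,60],[0,0,-75,0,0,0,60],[0,0,-110,0,0,0,60],[-40,0,-140,0,0,0,60],[-80,0,-160,0,0,0,60],[-80,0,-160,0,0,0,60],[-80,0,-160,0,0,0,60]]]'
python3 - <<'E'
from h import *
d=cam('side'); save(d,'s6.png',(280,420,150,290),4)
d=cam('wrist'); P=cloud(d)
near=np.hypot(P[...,0]-.477,P[...,1]+.229)<.05
K=near&(d['image'].max(2)<70)&(P[...,2]>.1); q=P[K]; print('knob top',len(q),np.percentile(q[:,2],[50,95]))
T=near&(P[...,2]<.05)&(P[...,2]>.03); hsv=cv2.cvtColor(d['image'],cv2.COLOR_RGB2HSV)
b=P[T]; Y=np.array([np.cos(np.radians(69)),np.sin(np.radians(69))]); v=(b[:,:2]-[.477,-.229]); w=v[abs(v@[Y[1],-Y[0]])<.012]@Y
print('barrel extent mm',w.min()*1e3 if len(w) else 0,w.max()*1e3 if len(w) else 0)
save(d,'w6.png',(200,440,0,240),2.4)
E
```

```text
time: 20.45
position: [0.5504, -0.2583, 0.2534]
tool_rot: [0.574, 3.089, -0.002]
ft_force: [-0.8, -0.3, 0.5]
grip_width: 0.689
grip_force: 0.0
knob top 1264 [0.33679998 0.41565908]
barrel extent mm -32.13166653318114 30.802382950585432
```

View pics/s6.png

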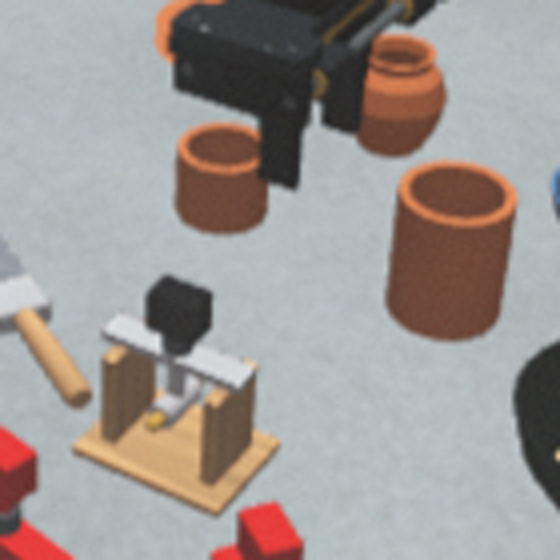

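View pics/w6.png

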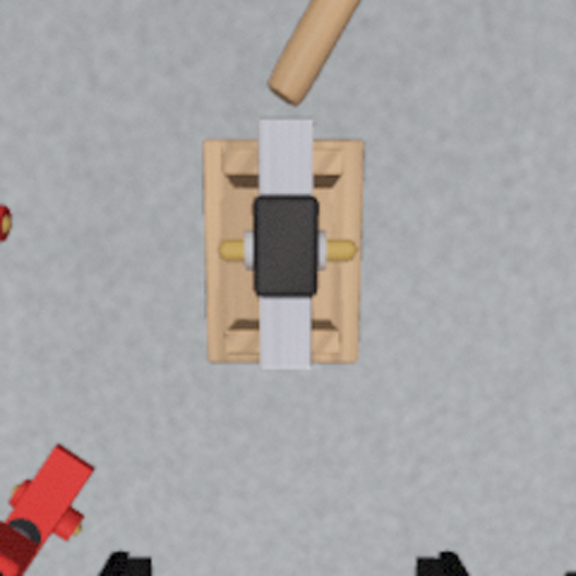

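The gauge hangs centred in the wooden rack with its knob down. Both plungers are out, spanning (220,250) to (356,250), about 64–66 mm. The pot is still standing where it was, at (458,193).

```bash
python3 -c "
from bench import ctrl
print(ctrl.close_job())"
```

```text
the job is handed in; nothing more can be done
None
```

I gauged the tall pot and hung the gauge back in its wooden rack, knob down and plungers still out at about 64–66 mm; the pot stands where it was, and I handed the job in at about 20.5 s.

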